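# Find the loose-handled punch and put it in the repair caddy

### The job

One of the three punches in the wooden block has worked loose: rock the handles side to side along the row to feel which it is, the loose one at least twice each way. Then press the red release so that the caddy's tray pops out, lift the loose punch from the block and stand it upright in the tray without dropping it, and push the tray home until it clicks and stays shut. Leave the two sound punches and everything else on the desk where they are.

Things in the scene. Friction and masses are not known exactly. Their poses are not given: they have to be found in the camera images.
- punch_a: one of three setting punches that look alike: a square steel shank 26 x 26 mm, 25 mm long, sunk flush in a socket of the block, under a turned light-wood handle with a ball head 28 mm across; 66 mm high in all, 0.2 kg. Origin: centre of the shank's lower end; z up; x across the row, y along it. Any of the three may be the loose one; it cannot be seen
- grip_a (a point): centre of the 28 mm ball head of the handle of punch_a: 52 mm above the shank's lower end, 27 mm above the block's top while it stands in the block; the neck under the ball is 14 mm across
- handle_a (a joint): rocking angle (rad) of the handle of punch_a about its shank's x axis, at the level of the block's top; 0 upright, positive leans to the shank's -y: it rocks only along the row. A sound one gives at most 0.03, then resists; the loose one swings 0.25 each way (7 mm at gripping height) with under 0.5 N, and a weak spring brings it back upright
- punch_b: one of three setting punches that look alike: a square steel shank 26 x 26 mm, 25 mm long, sunk flush in a socket of the block, under a turned light-wood handle with a ball head 28 mm across; 66 mm high in all, 0.2 kg. Origin: centre of the shank's lower end; z up; x across the row, y along it. Any of the three may be the loose one; it cannot be seen
- grip_b (a point): centre of the 28 mm ball head of the handle of punch_b: 52 mm above the shank's lower end, 27 mm above the block's top while it stands in the block; the neck under the ball is 14 mm across
- handle_b (a joint): rocking angle (rad) of the handle of punch_b about its shank's x axis, at the level of the block's top; 0 upright, positive leans to the shank's -y: it rocks only along the row. A sound one gives at most 0.03, then resists; the loose one swings 0.25 each way (7 mm at gripping height) with under 0.5 N, and a weak spring brings it back upright
- punch_c: one of three setting punches that look alike: a square steel shank 26 x 26 mm, 25 mm long, sunk flush in a socket of the block, under a turned light-wood handle with a ball head 28 mm across; 66 mm high in all, 0.2 kg. Origin: centre of the shank's lower end; z up; x across the row, y along it. Any of the three may be the loose one; it cannot be seen
- grip_c (a point): centre of the 28 mm ball head of the handle of punch_c: 52 mm above the shank's lower end, 27 mm above the block's top while it stands in the block; the neck under the ball is 14 mm across
- handle_c (a joint): rocking angle (rad) of the handle of punch_c about its shank's x axis, at the level of the block's top; 0 upright, positive leans to the shank's -y: it rocks only along the row. A sound one gives at most 0.03, then resists; the loose one swings 0.25 each way (7 mm at gripping height) with under 0.5 N, and a weak spring brings it back upright
- rack: dark wooden block fixed to the desk, 60 mm (x) by 210 mm (y, the row) by 30 mm high, with three square sockets in a row along its y, 70 mm apart, the middle one at its centre, socket floors 5 mm above the desk. Two punches are wedged fast and do not lift out; the loose one lifts straight up out of its socket (25 mm deep, 0.75 mm clearance all round), by its handle, shank and all. Origin: centre of its underside
- caddy: blue repair caddy fixed to the desk, with a clear roof, its top 96 mm above the desk; 150 mm deep (x), 112 mm wide (y) round the tray, plus a 92 mm high and 44 mm wide cheek on its -y side that carries the release button. Its open front is 75 mm to -x of the origin (centre of the underside of the tray bay); the tray comes out to the caddy's -x
- tray_part (a joint): how far the tray is out of the caddy (m): 0 home and latched, 0.100 fully out. A spring of about 3.6 N at home, 0.6 N fully out drives it out when released. To latch it, push in to 0 or up to 2 mm beyond (stop at -0.003), which takes up to about 8 N at the end; pushed less, it springs out again
- tray_in (a point): point on the upper face of the tray's floor (13 mm above the desk), moving with the tray; fully out, it lies 45 mm in front of the caddy's front and in the middle of the part of the tray that is then exposed. Axes as the caddy's. The white tray inside is 125 mm long (from 47 mm to -x of the point to 78 mm to +x) and 90 mm wide (45 mm to each side); side walls 23 mm above its floor; head-room under the caddy's roof 77 mm
- tray_front (a point): centre of the outer face of the orange grip block on the tray's orange front panel, 58 mm above the desk, moving with the tray; the face is 50 mm wide and reaches from 38 to 68 mm above the desk, 20 mm in front of the panel, 27 mm in front of the caddy when home. It looks to the caddy's -x; push here, to the caddy's +x. The panel is 112 mm wide, 70 mm high
- release (a joint): travel (m) of the red release button: 0 up, 0.008 fully down; it takes about 1 N to start and 4 N fully down, and lets the tray go at about 3 to 5 mm. It dips and springs up again by itself when the tray clicks home
- release_top (a point): centre of the flat top of the red release button, 28 mm across, pressed straight down; 104 mm above the desk when up, on the caddy's cheek
- dish: white ceramic ring dish 90 mm across, 22 mm high, leave alone. Origin: centre of its underside
- egg: banded onyx egg 44 mm across and 56 mm high, standing in the ring dish, leave alone. Origin: centre of its underside
- loupe: black plastic loupe lying flat, lens barrel 40 mm across and 12 mm high, leave alone. Origin: centre of its underside
- jar: amber glass jar 48 mm across, 50 mm high, leave alone. Origin: centre of its underside
- driver: screwdriver 150 mm long lying on the desk, leave alone
- gauge: brass ring gauge 36 mm across, 8 mm high, leave alone. Origin: centre of its underside

How it is judged (in metres and radians):
On the way, in this order (a step that is already met when the one before it is completed fails the run):
1. the loose handle is rocked clearly to one side (positive, over 0.12 rad) (value of joint any of handle_a, handle_b, handle_c above 0.12 rad), for 0.04 s.
2. and then clearly to the other side (negative, over 0.12 rad) (value of joint any of handle_a, handle_b, handle_c below -0.12 rad), for 0.04 s.
3. the release is pressed and the tray pops out (over 85 mm) (value of joint tray_part above 0.085 m), for 0.1 s.
4. the loose punch stands upright on the floor of the open tray, let go and at rest (value of joint tray_part above 0.05 m and ((x of punch_a in the frame of tray_in between -0.047 and 0.078 m and y of punch_a in the frame of tray_in between -0.045 and 0.045 m and z of punch_a in the frame of tray_in between -0.004 and 0.006 m and angle between punch_a's own z axis and vertical below 0.25 rad and linear speed of punch_a below 0.03 m/s and contact force between the fingers and punch_a below 0.1 N) or (x of punch_b in the frame of tray_in between -0.047 and 0.078 m and y of punch_b in the frame of tray_in between -0.045 and 0.045 m and z of punch_b in the frame of tray_in between -0.004 and 0.006 m and angle between punch_b's own z axis and vertical below 0.25 rad and linear speed of punch_b below 0.03 m/s and contact force between the fingers and punch_b below 0.1 N) or (x of punch_c in the frame of tray_in between -0.047 and 0.078 m and y of punch_c in the frame of tray_in between -0.045 and 0.045 m and z of punch_c in the frame of tray_in between -0.004 and 0.006 m and angle between punch_c's own z axis and vertical below 0.25 rad and linear speed of punch_c below 0.03 m/s and contact force between the fingers and punch_c below 0.1 N))), for 0.2 s.
At the end, for the whole second after the job is handed in: The tray is home and latched (within 4 mm), the loose punch stands upright (within 0.25 rad), at rest on the tray's floor, and the two sound punches are in the block, within 8 mm of where they were (value of joint tray_part below 0.004 m and ((x of punch_a in the frame of tray_in between -0.047 and 0.078 m and y of punch_a in the frame of tray_in between -0.045 and 0.045 m and z of punch_a in the frame of tray_in between -0.004 and 0.006 m and angle between punch_a's own z axis and vertical below 0.25 rad and linear speed of punch_a below 0.03 m/s and distance of each of punch_b, punch_c from where it was at the start of the episode below 0.008 m) or (x of punch_b in the frame of tray_in between -0.047 and 0.078 m and y of punch_b in the frame of tray_in between -0.045 and 0.045 m and z of punch_b in the frame of tray_in between -0.004 and 0.006 m and angle between punch_b's own z axis and vertical below 0.25 rad and linear speed of punch_b below 0.03 m/s and distance of each of punch_a, punch_c from where it was at the start of the episode below 0.008 m) or (x of punch_c in the frame of tray_in between -0.047 and 0.078 m and y of punch_c in the frame of tray_in between -0.045 and 0.045 m and z of punch_c in the frame of tray_in between -0.004 and 0.006 m and angle between punch_c's own z axis and vertical below 0.25 rad and linear speed of punch_c below 0.03 m/s and distance of each of punch_a, punch_b from where it was at the start of the episode below 0.008 m))); the robot touches nothing.
It fails at once if a punch is dropped or thrown (over 0.5 m/s while not held) ((linear speed of punch_a above 0.5 m/s and contact force between the fingers and punch_a below 0.1 N) or (linear speed of punch_b above 0.5 m/s and contact force between the fingers and punch_b below 0.1 N) or (linear speed of punch_c above 0.5 m/s and contact force between the fingers and punch_c below 0.1 N)).
It fails at once if a bystander is moved over 25 mm or the egg tips over (distance of any of dish, egg, loupe, jar, driver, gauge from where it was at the start of the episode above 0.025 m or angle between egg's own z axis and vertical above 0.5 rad).
It also fails if it takes over 72 s, if anything falls off the work surface, if the arm or the gripper's body presses on something with over 40 N, if the wrist force passes 120 N, or if a joint passes its speed limit or range.

### The arm

A 7-joint arm with a two-finger parallel gripper is mounted at the origin on the work surface. World frame = base frame: x ahead of the robot, y to its left, z up, the work surface at z = 0. Lengths are in mm, angles in rad, forces in N, time in s.
With the tool pointing down it reaches from about 425 to 800 mm from the base axis. Payload 8.3 kg.
Tool frame: the origin (TCP) lies on the centre line of the jaws, within the pads' length; the fingertips stand 11 mm ahead of it and the grasp point (between the pads) lies 8 mm behind it; z points along the fingers, y is the line along which they close (so a half turn about z gives the same grasp; the last joint's range is limited). The gripper opens to 85 mm and grips with 20 to 120 N. Pads are 22 mm wide; open, the fingers measure 114 mm over their backs; the gripper's body (76 mm by 85 mm) begins 54 mm behind the grasp point. The pads swing forward as they close: fully open they stand 13 mm farther back than shut.
Start: joints at [1.283, 0.383, 0.016, 1.37, -0.006, 1.388, -0.046], TCP at [139.36, -609.246, 220.179] pointing down, gripper open.
Joint ranges: [-2.95, 2.95], [-0.25, 2.06], [-1.52, 1.56], [0.18, 2.33], [-1.44, 4.58], [0.02, 2.06], [-3.01, 3.01]. Speed limits (rad/s): [2.39, 2.39, 3.01, 3.01, 3.14, 3.14, 3.14].

### API

Orientations are given as [roll, pitch, yaw] about the fixed x, y, z axes, in that order (R = Rz(yaw) Ry(pitch) Rx(roll)).
In Python, from cell import arm, capture, get_calibration, finish_job gives the robot as it stands. The module is installed in compiled form; this text tells all that it offers.
- The arm moves only by the tool jog_arm, never from a script. Its arguments are lists of equal length, an entry for each row: "travel": the shift along the tool's x, y, z in cm, a list of three; "angular": the turn, a rotation vector about the tool's x, y, z in rad, a list of three; "jaw": the finger opening in cm, from 0 to 8.54. A call has 1 to 8 rows; each row is the pose to reach, as a shift and turn from the pose commanded when the call began, along the tool's axes at that moment; what a row does not reach only later rows make up. A row lasts 1/8 s, in which the tool goes at most 62.5 mm and 10.7 degrees, less where a joint would pass 70% of its speed; a pose out of reach is approached as far as the arm can. A call with a gripper value outside its range is refused whole. The fingers move at their own pace and stop on an object; the grip force is fixed at half the most. Time passes only in rows, so rows that repeat a pose let the fingers close. It gives the time, the measured TCP pose, the force, the opening and the grip force at its end, in the units of the state.
- arm.sense(): the state, without advancing time (a new reading comes with each control period).
- capture(name): name is "scene" or "side" or "wrist"; returns the picture (420x560x3 uint8, red, green, blue); there is no depth.
- get_calibration(name): a dict with "camera_matrix" (3x3 intrinsics, pixels), "T" (4x4, takes a point from camera to world coordinates). Camera axes: x right, y down, z forward; pixel columns grow to the right and rows downward; lengths in mm; the calibration is good to about 2 mm. A picture is of the moment at which its call begins: read the wrist's pose just before it. get_calibration takes no time and is no camera call; for the wrist camera it gives the pose at the moment of the call.
- finish_job(): hands the job in; it is judged then, once.
The state is a dict: "time_s": time; "joint_positions": joint angles; "dq": joint speeds; "joint_efforts": joint torques, N m; "eef_pos": TCP position; "eef_rot": TCP orientation; "contact_force": force on the tool from outside, world axes, zero at the start; "ft_torque": the same for the moment, N m; "grip_width": finger opening in mm; "grip_force": force on a finger pad.
Only numpy, scipy, OpenCV 4.12 (cv2) and the standard library are available. Lean on these libraries where they do the work, as an engineer would, in place of code of your own. Each camera call takes 0.05 s, during which the arm holds its last target. There are 200 camera calls.

## Working session

There is one attempt and no reset: what is moved stays moved. The work goes in short steps, Python scripts to look and compute and a tool call to move; the robot and the scene stay as the last step left them, time stands still between calls to the robot, and variables do not carry over. Pictures are saved under pics/ and viewed, at most 10 in all, crops included, and the job is handed in when it is done.

Besides the shell and the picture viewer there is one more tool, called after "Emit:" as name(argument=value, ...) on one line, values as JSON. jog_arm: Moves the arm, as the interface text tells. Its arguments: {"type":"object","properties":{"travel":{"type":"array","items":{"type":"array","items":{"type":"number"}}},"angular":{"type":"array","items":{"type":"array","items":{"type":"number"}}},"jaw":{"type":"array","items":{"type":"number"}}},"required":["travel","angular","jaw"]}

```bash
mkdir -p pics
python3 - <<'E'
from cell import *
import cv2,numpy as np
print(arm.sense())
for n in("scene","side"):
    im=capture(n);cv2.imwrite(f"pics/{n}0.png",im[:,:,::-1])
    c=get_calibration(n);print(n,np.round(c["camera_matrix"],1).tolist(),np.round(c["T"],3).tolist())
E
```

```text
{'time_s': 0.0, 'joint_positions': array([ 1.28310943,  0.38429746,  0.01638182,  1.37115126, -0.00627839,
        1.38817024, -0.0464865 ]), 'dq': array([ 5.14458137e-04, -1.23292034e-03, -2.72865780e-04,  3.08562303e-04,
        8.56539968e-04, -2.26831480e-04,  3.05902709e-05]), 'joint_efforts': array([ 3.17583845e-04, -6.27589488e+01,  8.44754744e-01, -3.71822548e+01,
        1.68160832e-02,  1.42335761e-02,  3.72463694e-05]), 'eef_pos': array([ 139.21997584, -608.77037552,  219.1432884 ]), 'eef_rot': array([-3.13961723e+00,  6.15814447e-05,  2.24860886e-01]), 'contact_force': array([-0.06962427,  0.11951398,  0.05671838]), 'ft_torque': array([ 0.03256309, -0.0305746 ,  0.03590199]), 'grip_force': 0.0, 'grip_width': 85.2984135355701}
scene [[426.8, 0.0, 276.0], [0.0, 426.8, 209.5], [0.0, 0.0, 1.0]] [[-0.657, 0.538, -0.528, 1058.151], [0.754, 0.468, -0.46, 448.914], [-0.0, -0.701, -0.714, 744.526], [0.0, 0.0, 0.0, 1.0]]
side [[390.8, 0.0, 277.9], [0.0, 390.8, 209.7], [0.0, 0.0, 1.0]] [[0.803, -0.408, 0.435, 153.854], [-0.596, -0.544, 0.59, -536.424], [-0.003, -0.733, -0.68, 727.581], [0.0, 0.0, 0.0, 1.0]]
```

View pics/scene0.png

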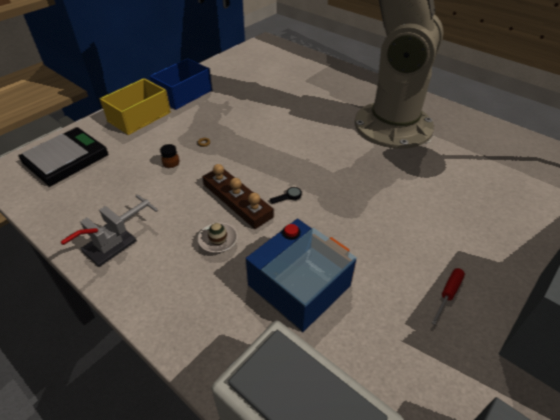

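View pics/side0.png

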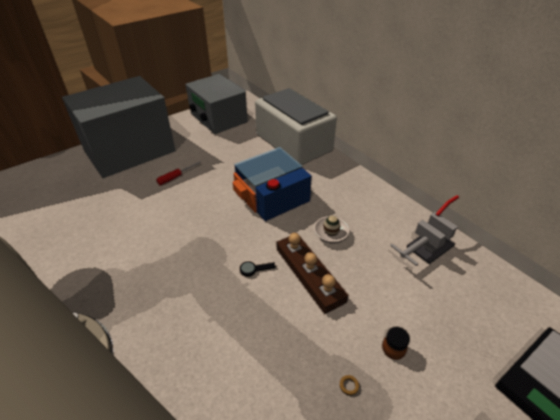

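The scene view shows the ball heads at about (219,171), (236,185) and (254,200), with the red button at (291,230). In the side view the balls are at (328,283), (311,260) and (294,240), and the button is at (273,184). I'll triangulate these.

```bash
cat > h.py <<'E'
from cell import *
import cv2,numpy as np
from scipy.spatial.transform import Rotation as R
def ray(n,p,c=None):
    c=c or get_calibration(n);T=np.array(c["T"]);d=T[:3,:3]@np.linalg.inv(c["camera_matrix"])@[p[0],p[1],1];return T[:3,3],d
def onz(n,p,z,c=None):
    o,d=ray(n,p,c);return o+d*(z-o[2])/d[2]
def tri(ps,pp):
    A=np.zeros((3,3));b=np.zeros(3)
    for n,p in(("scene",ps),("side",pp)):
        o,d=ray(n,p);d=d/np.linalg.norm(d);M=np.eye(3)-np.outer(d,d);A+=M;b+=M@o
    return np.linalg.solve(A,b)
def proj(n,X,c=None):
    c=c or get_calibration(n);T=np.linalg.inv(c["T"]);q=np.array(c["camera_matrix"])@(T[:3,:3]@X+T[:3,3]);return q[:2]/q[2]
def totool(X,yaw=None,ref=None):
    "tool-frame shift in cm from the measured pose (or ref) to X"
    s=arm.sense();return R.from_euler('xyz',s['eef_rot']).inv().apply(np.array(X)-(s['eef_pos'] if ref is None else ref))/10
E
python3 - <<'E'
from h import *
np.set_printoptions(precision=1,suppress=True)
for z,a,b in[(57,(219,171),(328,283)),(57,(236,185),(311,260)),(57,(254,200),(294,240)),(104,(291,230),(273,184))]:
    print(tri(a,b),onz("scene",a,z),onz("side",b,z))
print("egg top",onz("scene",(217,228),56), onz("scene",(217,238),0))
print("loupe",onz("scene",(293,194),6),"jar",onz("side",(397,330),50),"gauge",onz("scene",(204,142),4))
for n in("scene","side"):
    im=capture(n); w=(slice(150,340),slice(190,370)) if n=="scene" else (slice(130,320),slice(220,400))
    cv2.imwrite(f"pics/{n}1.png",cv2.resize(im[w][:,:,::-1],None,fx=4,fy=4,interpolation=cv2.INTER_CUBIC)[:600*2,:800] if 0 else cv2.resize(im[w][:,:,::-1],None,fx=3.1,fy=3.1,interpolation=cv2.INTER_CUBIC))
a=cv2.imread("pics/scene1.png");b=cv2.imread("pics/side1.png");
cv2.imwrite("pics/both1.png",cv2.resize(np.hstack([a,b]),(798,420)))
E
```

```text
[ 536.1 -195.7   50. ] [ 541.1 -188.9   57. ] [ 532.4 -199.5   57. ]
[ 546.6 -126.3   51.3] [ 550.1 -120.8   57. ] [ 544.1 -130.5   57. ]
[554.9 -57.   51.3] [559.4 -53.1  57. ] [551.3 -60.8  57. ]
[603.9  93.4  98.7] [607.7  96.3 104. ] [600.1  88.1 104. ]
egg top [674.9 -54.9  56. ] [665.  -73.3   0. ]
loupe [442.2 -31.2   6. ] jar [ 568.2 -356.9   50. ] gauge [ 440.7 -364.     4. ]
```

View pics/scene1.png

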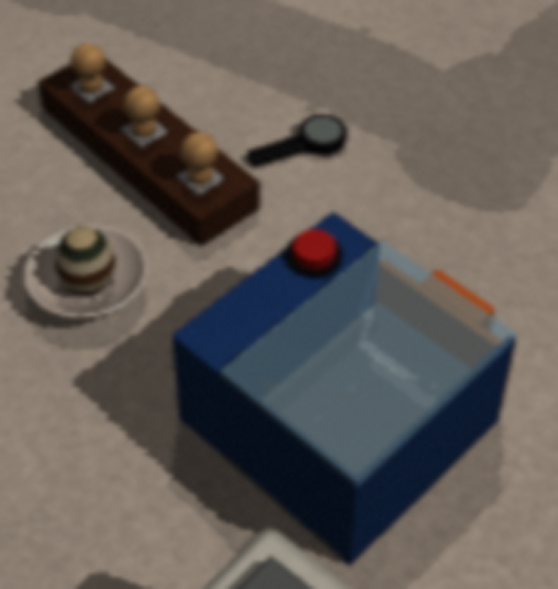

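In the crop, the caddy's roof corners are at (333,213), (515,338), (355,480) and (177,340), and the button is at (317,250). The tray front, with its orange grip, faces the upper right. I'll fit the caddy pose and look at the side crop.

Run:
```python
from h import *
np.set_printoptions(precision=1,suppress=True)
P=[onz("scene",(190+u/3.1,150+v/3.1),z) for u,v,z in[(333,213,92),(177,340,92),(355,480,96),(515,338,96),(317,246,104)]]
for p in P:print(p)
for i,j in((0,1),(3,2),(0,3),(1,2)):
    d=P[j]-P[i];print(i,j,np.linalg.norm(d[:2]),np.arctan2(d[1],d[0]))
```

```text
[566.   79.6  92. ]
[713.4  74.8  92. ]
[721.3 221.4  96. ]
[577.6 233.2  96. ]
[604.7  97.1 104. ]
0 1 147.49457633584586 -0.03281494496539146
3 2 144.26690445321805 -0.08232268028629394
0 3 154.02423485175888 1.4957770564861748
1 2 146.78028604739626 1.5168998552859865
```

View pics/side1.png

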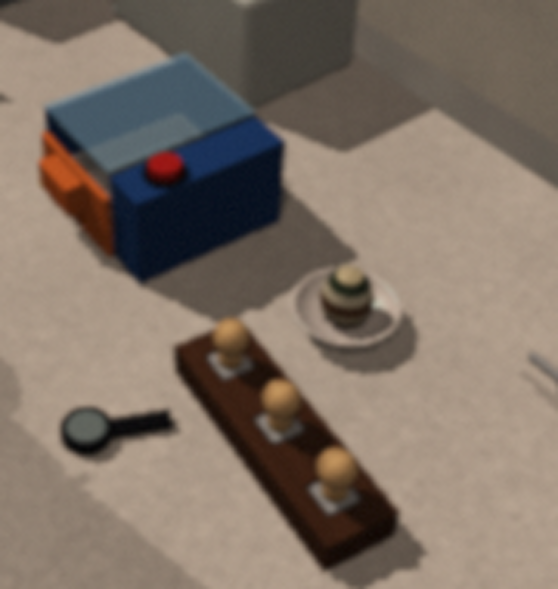

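The side crop shows the orange grip at about (65,180), facing -x, and a clear path in front of the tray. I'll move above the row and look with the wrist camera.

Run:
```python
from h import *
print(totool([535,-126,220]))
```

```text
[ 4.93432428e+01 -3.82601932e+01  2.01220754e-03]
```

Emit:
jog_arm(travel=[[6,-4.7,0],[12,-9.4,0],[18,-14,0],[24,-18.7,0],[30,-23.3,0],[36,-28,0],[42,-32.6,0],[49.3,-38.3,0]], angular=[[0,0,0.06],[0,0,0.1],[0,0,0.15],[0,0,0.2],[0,0,0.25],[0,0,0.3],[0,0,0.36],[0,0,0.36]], jaw=[8,7,6,5,5,5,5,5])

```text
time_s: 1.2
eef_pos: [456.7, -220.5, 220.4]
eef_rot: [3.141, -0.0, -0.136]
contact_force: [0.7, -2.6, -0.6]
grip_width: 50.1
grip_force: 0.0
```

Emit:
jog_arm(travel=[[3.2,-5.2,0],[6.4,-10.4,0],[6.4,-10.4,0],[6.4,-10.4,0]], angular=[[0,0,0],[0,0,0],[0,0,0],[0,0,0]], jaw=[5,5,5,5])

```text
time_s: 1.7
eef_pos: [533.1, -127.9, 219.8]
eef_rot: [3.141, 0.001, -0.135]
contact_force: [-0.5, -0.4, -0.4]
grip_width: 50.0
grip_force: 0.0
```

Run:
```python
from h import *
np.set_printoptions(precision=1,suppress=True)
c=get_calibration("wrist");im=capture("wrist");print(arm.sense()['eef_pos'],np.array(c["T"])[:3,3])
cv2.imwrite("pics/w1.png",im[:,:,::-1]);np.savez("w1.npz",K=c["camera_matrix"],T=c["T"])
for X in([537,-194,57],[547,-126,57],[555,-57,57]):print(proj("wrist",np.array(X),c))
```

```text
[ 532.8 -128.9  220. ] [ 604.7 -138.1  373.6]
[337.1 179.1]
[271.3 178.4]
[204.9 179.6]
```

View pics/w1.png

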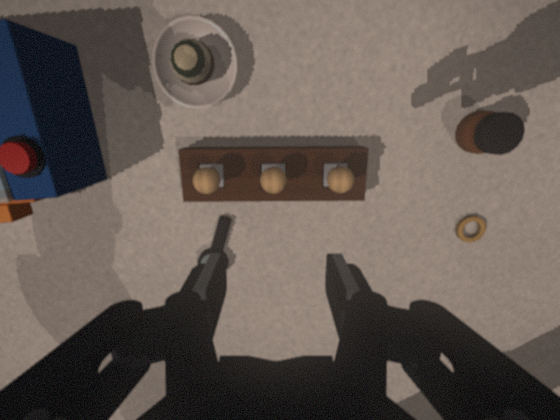

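The wrist view shows the row level in the picture, with balls at (341,180), (273,180) and (206,180). The button is at (18,157), and the egg, jar and gauge are clear of the row.

Run:
```python
from h import *
np.set_printoptions(precision=2,suppress=True)
z=np.load("w1.npz");c=dict(camera_matrix=z["K"],T=z["T"])
im=cv2.cvtColor(cv2.imread("pics/w1.png"),cv2.COLOR_BGR2HSV)
P=[onz("wrist",p,h,c) for p,h in(((341,180),57),((273,180),57),((206,180),57),((18,157),104))]
for p in P:print(p)
for p in P[:3]:print(totool([p[0],p[1],57+8-0]))   # grasp point at the ball centre => TCP 8 mm lower
```

```text
[ 535.52 -197.98   57.  ]
[ 545.05 -127.49   57.  ]
[554.44 -58.05  57.  ]
[603.81  88.36 104.  ]
[ 1.23  6.8  15.5 ]
[ 1.21 -0.31 15.5 ]
[ 1.2  -7.32 15.49]
```

Emit:
jog_arm(travel=[[1.2,-0.3,4],[1.2,-0.3,8],[1.2,-0.3,12],[1.2,-0.3,15],[1.2,-0.3,16.8],[1.2,-0.3,16.8],[1.2,-0.3,16.8],[1.2,-0.3,16.8]], angular=[[0,0,0],[0,0,0],[0,0,0],[0,0,0],[0,0,0],[0,0,0],[0,0,0],[0,0,0]], jaw=[5,5,5,5,5,4,3.3,3.3])

```text
time_s: 2.75
eef_pos: [546.6, -126.6, 53.7]
eef_rot: [3.141, -0.002, -0.135]
contact_force: [0.3, 0.5, 0.4]
grip_width: 32.8
grip_force: 0.0
```

Emit:
jog_arm(travel=[[0,0.1,0],[0,0.2,0],[0,0.3,0],[0,0.35,0],[0,0.4,0],[0,0.4,0]], angular=[[0,0,0],[0,0,0],[0,0,0],[0,0,0],[0,0,0],[0,0,0]], jaw=[3.2,3.2,3.2,3.2,3.2,3.2])

```text
time_s: 3.5
eef_pos: [545.0, -130.4, 52.2]
eef_rot: [-3.142, -0.0, -0.135]
contact_force: [1.0, -0.5, 0.1]
grip_width: 31.9
grip_force: 0.0
```

Emit:
jog_arm(travel=[[0,0.1,0],[0,0.2,0],[0,0.2,0]], angular=[[0,0,0],[0,0,0],[0,0,0]], jaw=[3.2,3.2,3.2])

```text
time_s: 3.88
eef_pos: [544.9, -131.7, 52.2]
eef_rot: [-3.141, 0.0, -0.135]
contact_force: [0.9, 2.2, 0.1]
grip_width: 31.4
grip_force: 1.1
```

Emit:
jog_arm(travel=[[0,0.1,0],[0,0.2,0],[0,0.2,0]], angular=[[0,0,0],[0,0,0],[0,0,0]], jaw=[3.2,3.2,3.2])

```text
time_s: 4.25
eef_pos: [544.8, -132.7, 52.3]
eef_rot: [-3.14, -0.0, -0.134]
contact_force: [0.1, 6.4, 0.9]
grip_width: 32.0
grip_force: 2.9
```

The middle one resists (6.4 N within 1–2 mm), so it is sound. Next is the +y one.

Emit:
jog_arm(travel=[[0,-0.3,0],[0,-0.3,-3],[0,-2.5,-5],[0,-7.3,-5],[0,-7.3,-5],[0,-7.3,-2],[0,-7.3,0],[0,-7.3,0]], angular=[[0,0,0],[0,0,0],[0,0,0],[0,0,0],[0,0,0],[0,0,0],[0,0,0],[0,0,0]], jaw=[4.5,5,5,5,5,5,5,3.5])

```text
time_s: 5.25
eef_pos: [552.7, -62.9, 50.5]
eef_rot: [3.141, 0.004, -0.136]
contact_force: [0.2, 1.2, 0.3]
grip_width: 35.3
grip_force: 0.8
```

Emit:
jog_arm(travel=[[0,0,0],[0,0.1,0],[0,0.2,0],[0,0.3,0],[0,0.4,0],[0,0.5,0],[0,0.5,0]], angular=[[0,0,0],[0,0,0],[0,0,0],[0,0,0],[0,0,0],[0,0,0],[0,0,0]], jaw=[3.2,3.2,3.2,3.2,3.2,3.2,3.2])

```text
time_s: 6.12
eef_pos: [554.8, -64.4, 53.1]
eef_rot: [-3.139, -0.002, -0.133]
contact_force: [1.4, 8.0, 3.8]
grip_width: 31.9
grip_force: 4.5
```

This one also resists (8 N), so punch a at -y should be the loose one.

Emit:
jog_arm(travel=[[0,-0.3,0],[0,-0.3,-3],[0,2,-5],[0,7,-5],[0,12,-5],[0,13.7,-5],[0,13.7,-2],[0,13.7,0]], angular=[[0,0,0],[0,0,0],[0,0,0],[0,0,0],[0,0,0],[0,0,0],[0,0,0],[0,0,0]], jaw=[4.5,5,5,5,5,5,5,5])

```text
time_s: 7.12
eef_pos: [534.5, -202.9, 51.0]
eef_rot: [3.142, 0.001, -0.136]
contact_force: [0.1, 0.9, -0.5]
grip_width: 50.1
grip_force: 0.0
```

Emit:
jog_arm(travel=[[0,0,0],[0,0,0],[0,0.2,0],[0,0.4,0],[0,0.5,0],[0,0.6,0],[0,0.6,0]], angular=[[0,0,0],[0,0,0],[0,0,0],[0,0,0],[0,0,0],[0,0,0],[0,0,0]], jaw=[4,3.2,3.2,3.2,3.2,3.2,3.2])

```text
time_s: 8.0
eef_pos: [534.8, -208.6, 52.5]
eef_rot: [-3.141, -0.001, -0.135]
contact_force: [0.5, 1.2, 3.9]
grip_width: 31.8
grip_force: 1.6
```

It gives freely: about 7 mm with little force. I'll rock it both ways twice.

Emit:
jog_arm(travel=[[0,-0.8,0],[0,-1.6,0],[0,-1.6,0],[0,-1.6,0],[0,-0.8,0],[0,-0.05,0],[0,-0.05,0],[0,-0.05,0]], angular=[[0,0,0],[0,0,0],[0,0,0],[0,0,0],[0,0,0],[0,0,0],[0,0,0],[0,0,0]], jaw=[3.2,3.2,3.2,3.2,3.2,3.2,3.2,3.2])

```text
time_s: 9.0
eef_pos: [534.6, -208.2, 52.3]
eef_rot: [-3.141, -0.0, -0.135]
contact_force: [0.8, 1.3, 2.5]
grip_width: 31.9
grip_force: 0.9
```

Emit:
jog_arm(travel=[[0,-0.8,0],[0,-1.55,0],[0,-1.6,0],[0,-1.6,0]], angular=[[0,0,0],[0,0,0],[0,0,0],[0,0,0]], jaw=[3.2,3.2,3.2,3.2])

```text
time_s: 9.5
eef_pos: [536.6, -192.1, 52.2]
eef_rot: [3.142, 0.0, -0.135]
contact_force: [-0.3, 0.1, -1.2]
grip_width: 31.7
grip_force: 0.0
```

Emit:
jog_arm(travel=[[0,-0.1,0],[0,-0.2,0],[0,-0.2,0]], angular=[[0,0,0],[0,0,0],[0,0,0]], jaw=[3.2,3.2,3.2])

```text
time_s: 9.88
eef_pos: [536.9, -190.3, 52.3]
eef_rot: [-3.142, -0.0, -0.135]
contact_force: [0.1, -0.2, 0.2]
grip_width: 32.2
grip_force: 0.1
```

Emit:
jog_arm(travel=[[0,-0.1,0],[0,-0.2,0],[0,-0.2,0]], angular=[[0,0,0],[0,0,0],[0,0,0]], jaw=[3.2,3.2,3.2])

```text
time_s: 10.25
eef_pos: [537.3, -188.2, 52.3]
eef_rot: [-3.142, -0.0, -0.135]
contact_force: [0.3, -0.4, 1.0]
grip_width: 32.2
grip_force: 0.3
```

Emit:
jog_arm(travel=[[0,-0.1,0],[0,-0.2,0],[0,-0.2,0]], angular=[[0,0,0],[0,0,0],[0,0,0]], jaw=[3.2,3.2,3.2])

```text
time_s: 10.62
eef_pos: [537.5, -186.2, 52.3]
eef_rot: [-3.141, -0.0, -0.135]
contact_force: [-0.1, -0.3, 0.5]
grip_width: 32.0
grip_force: 0.3
```

Run:
```python
from h import *
w=capture("wrist");s=capture("side")
a=cv2.resize(w[160:380,150:420],(400,326));b=cv2.resize(s[210:330,250:390],(380,326),interpolation=cv2.INTER_CUBIC)
cv2.imwrite("pics/r1.png",np.hstack([a,b])[:,:,::-1])
```

```text
(no output)
```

View pics/r1.png

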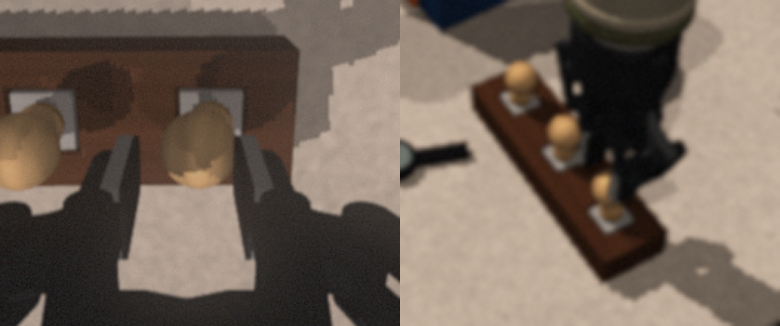

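The wrist crop shows the ball of punch a at (198,148), leaning about 6 mm towards +y over its shank at (212,110). The lean is confirmed visually. I'll let go, rise, and go towards the button, closing the jaws.

Emit:
jog_arm(travel=[[0,0.6,0],[0,1.1,0],[0,1.1,-4],[0,1.1,-9],[0,-3,-13.8],[0,-9,-13.8],[0,-15,-13.8],[0,-20,-13.8]], angular=[[0,0,0],[0,0,0],[0,0,0],[0,0,0],[0,0,0],[0,0,0],[0,0,0],[0,0,0]], jaw=[3.2,4.5,5,5,5,4,2,0])

```text
time_s: 11.72
eef_pos: [564.4, 13.9, 190.5]
eef_rot: [-3.141, -0.001, -0.134]
contact_force: [0.7, -0.2, -0.1]
grip_width: 4.2
grip_force: 0.0
```

Emit:
jog_arm(travel=[[0,-5,0],[0,-7.7,0],[0,-7.7,0],[0,-7.7,0]], angular=[[0,0,0],[0,0,0],[0,0,0],[0,0,0]], jaw=[0,0,0,0])

```text
time_s: 12.22
eef_pos: [574.9, 86.7, 190.0]
eef_rot: [3.141, 0.0, -0.136]
contact_force: [-0.4, 0.1, -0.8]
grip_width: -0.0
grip_force: 0.0
```

Run:
```python
from h import *
np.set_printoptions(precision=2,suppress=True)
c=get_calibration("wrist");im=capture("wrist");print(arm.sense()['eef_pos'])
cv2.imwrite("pics/w2.png",im[:,:,::-1]);np.savez("w2.npz",K=c["camera_matrix"],T=c["T"])
h=cv2.cvtColor(im,cv2.COLOR_RGB2HSV)
m=cv2.inRange(h,(0,180,70),(5,255,255))|cv2.inRange(h,(174,180,70),(180,255,255))
n,l,st,ce=cv2.connectedComponentsWithStats(m)
for i in range(1,n):
    if st[i,4]>80:
        p=onz("wrist",ce[i],104,c);print(st[i],ce[i],p,totool([p[0],p[1],115]))
```

```text
[574.92  86.25 190.04]
[ 30 300  40  54 783] [ 48.91 326.92] [493.95 307.19 104.  ] [-11.05 -20.78   7.49]
```

View pics/w2.png

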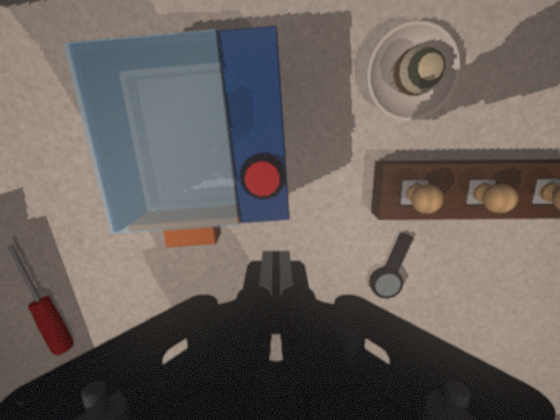

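The wrist view shows the button at (263,179), the cheek's outer edge from (276,28) to (288,218), the grip block at (164–216, 232–247), and the driver from (15,240) to (55,345).

Run:
```python
from h import *
np.set_printoptions(precision=2,suppress=True)
z=np.load("w2.npz");c=dict(camera_matrix=z["K"],T=z["T"])
g=lambda p,h:onz("wrist",p,h,c)
b=g((263,179),104);print("button",b,totool([b[0],b[1],115]))
e1,e2=g((276,28),92),g((288,218),92);d=e1-e2;print("cheek",e2,e1,np.linalg.norm(d),"yaw",np.arctan2(d[1],d[0]))
r1,r2=g((69,44),96),g((110,232),96);d=r1-r2;print("roof far",r2,r1,np.arctan2(d[1],d[0]))
f1,f2=g((166,247),68),g((216,244),68);d=f1-f2;print("grip front top",f1,f2,np.linalg.norm(d),np.arctan2(-d[0],d[1]),"mid",(f1+f2)/2)
print("driver",g((15,240),5),g((50,350),10),"loupe",g((387,284),12))
```

```text
button [603.23  92.18 104.  ] [ 2.72 -0.98  7.5 ]
cheek [564.46  76.61  92.  ] [709.77  67.23  92.  ] 145.6097793890038 yaw -0.06448211093269067
roof far [574.02 229.87  96.  ] [718.89 217.5   96.  ] -0.0851704748297622
grip front top [543.39 197.78  68.  ] [539.87 149.05  68.  ] 48.86088251865807 -0.07209364324521786 mid [541.63 173.41  68.  ]
driver [552.94 400.58   5.  ] [399.74 408.48  10.  ] loupe [438.43 -32.1   12.  ]
```

Emit:
jog_arm(travel=[[2,-0.7,3],[2.7,-1,6.5],[2.7,-1,7.5],[2.7,-1,7.8],[2.7,-1,8.1],[2.7,-1,8.2],[2.7,-1,8.2]], angular=[[0,0,0],[0,0,0],[0,0,0],[0,0,0],[0,0,0],[0,0,0],[0,0,0]], jaw=[0,0,0,0,0,0,0])

```text
time_s: 13.15
eef_pos: [603.1, 94.5, 109.0]
eef_rot: [-3.141, -0.001, -0.135]
contact_force: [-0.0, -0.6, -0.0]
grip_width: 0.1
grip_force: 0.0
```

Emit:
jog_arm(travel=[[0,0.1,0.2],[0,0.2,0.4],[0,0.2,0.4],[0,0.2,0.4]], angular=[[0,0,0],[0,0,0],[0,0,0],[0,0,0]], jaw=[0,0,0,0])

```text
time_s: 13.65
eef_pos: [602.6, 92.5, 104.2]
eef_rot: [-3.141, 0.0, -0.135]
contact_force: [0.1, 0.0, -0.2]
grip_width: -0.0
grip_force: 0.0
```

Run:
```python
from h import *
w=capture("wrist");s=capture("side")
cv2.imwrite("pics/b1.png",np.hstack([cv2.resize(w,(400,300)),cv2.resize(s[120:270,200:400],(400,300),interpolation=cv2.INTER_CUBIC)])[:,:,::-1])
```

```text
(no output)
```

View pics/b1.png

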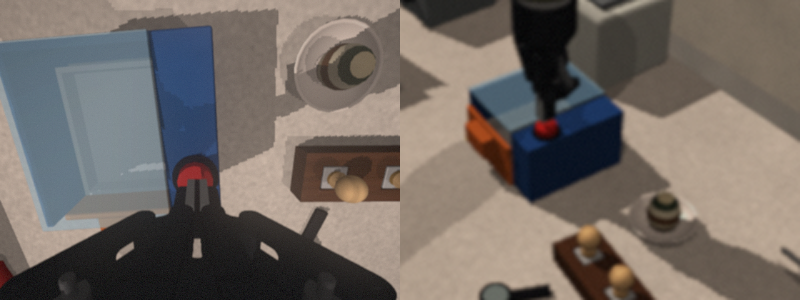

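The closed fingertips are over the button at (195,178) in the wrist half and still slightly above it. I'll go down further in small steps.

Emit:
jog_arm(travel=[[0,0,0.1],[0,0,0.2],[0,0,0.3],[0,0,0.3]], angular=[[0,0,0],[0,0,0],[0,0,0],[0,0,0]], jaw=[0,0,0,0])

```text
time_s: 14.25
eef_pos: [602.5, 92.4, 101.1]
eef_rot: [-3.142, 0.0, -0.135]
contact_force: [-0.3, -0.2, 0.9]
grip_width: 0.3
grip_force: 0.0
```

Emit:
jog_arm(travel=[[0,0,0.15],[0,0,0.3],[0,0,0.4],[0,0,0.4]], angular=[[0,0,0],[0,0,0],[0,0,0],[0,0,0]], jaw=[0,0,0,0])

```text
time_s: 14.75
eef_pos: [602.5, 92.4, 97.1]
eef_rot: [-3.142, 0.0, -0.135]
contact_force: [0.1, 0.6, 0.7]
grip_width: -0.0
grip_force: 0.0
```

Run:
```python
from h import *
w=capture("side");s=capture("scene")
cv2.imwrite("pics/b2.png",np.hstack([cv2.resize(w[120:270,200:400],(400,300)),cv2.resize(s[180:330,200:400],(400,300),interpolation=cv2.INTER_CUBIC)])[:,:,::-1])
```

```text
(no output)
```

View pics/b2.png

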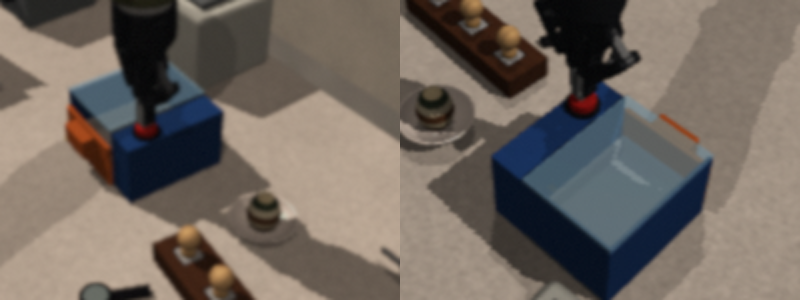

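Both views show the tip at the button and the tray still home. I'll keep going down in small steps, watching the force.

Emit:
jog_arm(travel=[[0,0,0.1],[0,0,0.2],[0,0,0.3],[0,0,0.3]], angular=[[0,0,0],[0,0,0],[0,0,0],[0,0,0]], jaw=[0,0,0,0])

```text
time_s: 15.35
eef_pos: [602.5, 92.4, 94.1]
eef_rot: [-3.142, 0.0, -0.135]
contact_force: [0.6, -0.3, -0.3]
grip_width: 0.1
grip_force: 0.0
```

Run:
```python
from h import *
np.set_printoptions(precision=1,suppress=True)
z=np.load("w2.npz");c=dict(camera_matrix=z["K"],T=z["T"])
for t in(-20,-11,0,5,11,16,20):print(t,proj("wrist",np.array([574.92,86.25,190.04-t]),c))
s=arm.sense();print(s['eef_pos'],s['contact_force'])
# in the side/scene views where TCP axis points fall
for n in("side","scene"):
    for h in(80,92,104,110):print(n,h,proj(n,np.array([602.5,92.4,h])))
im=capture("side");im2=capture("scene");cv2.imwrite("pics/s3.png",im[:,:,::-1]);cv2.imwrite("pics/c3.png",im2[:,:,::-1])
for n,i,w in(("side",im,(160,210,240,300)),("scene",im2,(205,255,265,320))):
    h=cv2.cvtColor(i,cv2.COLOR_RGB2HSV);m=cv2.inRange(h,(0,150,60),(6,255,255))|cv2.inRange(h,(174,150,60),(180,255,255))
    y,x=np.nonzero(m[w[0]:w[1],w[2]:w[3]]);print(n,len(x),x.mean()+w[2],y.mean()+w[0],y.min()+w[0],y.max()+w[0],x.min()+w[2],x.max()+w[2])
```

```text
-20 [275.3 275. ]
-11 [275.3 266.5]
0 [275.3 257.2]
5 [275.3 253.4]
11 [275.3 249.1]
16 [275.3 245.7]
20 [275.3 243.2]
[602.5  92.4  94.1] [ 0.6 -0.3 -0.3]
side 80 [272.9 190.1]
side 92 [272.8 186.4]
side 104 [272.8 182.8]
side 110 [272.8 180.9]
scene 80 [290.9 235.4]
scene 92 [291.  231.5]
scene 104 [291.2 227.6]
scene 110 [291.2 225.6]
side 39 270.0769230769231 184.5897435897436 178 187 241 277
scene 67 292.92537313432837 231.7910447761194 227 235 286 298
```

Emit:
jog_arm(travel=[[0,0,0.1],[0,0,0.2],[0,0,0.3],[0,0,0.3]], angular=[[0,0,0],[0,0,0],[0,0,0],[0,0,0]], jaw=[0,0,0,0])

```text
time_s: 15.95
eef_pos: [602.7, 92.5, 91.4]
eef_rot: [-3.141, -0.0, -0.135]
contact_force: [-1.1, -0.5, 3.7]
grip_width: 0.1
grip_force: 1.5
```

Run:
```python
from h import *
s=arm.sense();print(s['eef_pos'],s['contact_force'],s['joint_efforts'].round(1),s['joint_positions'].round(3))
a=cv2.imread("pics/side0.png")[:,:,::-1];b=cv2.imread("pics/s3.png")[:,:,::-1];im=capture("side");sc=capture("scene")
cv2.imwrite("pics/s4.png",im[:,:,::-1])
f=lambda i,w:cv2.resize(i[w[0]:w[1],w[2]:w[3]],(260,290),interpolation=cv2.INTER_CUBIC)
w=(140,200,245,299)
cv2.imwrite("pics/v10.png",np.hstack([f(b,w),f(im,w),f(sc,(195,255,262,316))])[:,:,::-1])
```

```text
[602.6698663   92.45195427  91.36994738] [-1.14246128 -0.53747237  3.71736914] [ -0.1 -60.7  -7.3 -32.8   0.1  -0.4  -0. ] [ 0.152  0.487 -0.48   1.566  0.239  1.147 -2.085]
```

Contact now, at 3.7 N. The tip touches about 10 mm higher than the reported z implies, so I'll note a z offset of about +20 mm. I'll press further.

Emit:
jog_arm(travel=[[0,0,0.1],[0,0,0.2],[0,0,0.3],[0,0,0.3]], angular=[[0,0,0],[0,0,0],[0,0,0],[0,0,0]], jaw=[0,0,0,0])

```text
time_s: 16.55
eef_pos: [602.6, 92.4, 88.1]
eef_rot: [-3.142, 0.0, -0.135]
contact_force: [0.0, 0.2, 2.8]
grip_width: -0.1
grip_force: 1.3
```

Run:
```python
from h import *
im=capture("side");b=cv2.imread("pics/side0.png")[:,:,::-1]
for i in(b,im):
    h=cv2.cvtColor(i,cv2.COLOR_RGB2HSV);m=cv2.inRange(h,(7,190,80),(16,255,255));y,x=np.nonzero(m[120:240,150:270]);print(len(x),x.mean()+150,y.mean()+120)
```

```text
232 242.125 187.2801724137931
186 227.71505376344086 192.29032258064518
```

Emit:
jog_arm(travel=[[0,0,-1],[0,0,-3],[0,0,-7],[0,0,-10]], angular=[[0,0,0],[0,0,0],[0,0,0],[0,0,0]], jaw=[0,0,2,4])

```text
time_s: 17.1
eef_pos: [602.7, 92.6, 190.4]
eef_rot: [-3.141, -0.001, -0.135]
contact_force: [0.3, -1.0, -0.1]
grip_width: 36.0
grip_force: 0.0
```

Run:
```python
from h import *
np.set_printoptions(precision=1,suppress=True)
im=capture("side");cv2.imwrite("pics/s5.png",im[:,:,::-1])
h=cv2.cvtColor(im,cv2.COLOR_RGB2HSV);m=cv2.inRange(h,(7,190,80),(16,255,255));y,x=np.nonzero(m[120:260,120:270]);print(len(x),x.mean()+120,y.mean()+120)
print(proj("side",np.array([541.6,173.4,58])),proj("side",np.array([443.3,182.4,58])))
sc=capture("scene");cv2.imwrite("pics/c5.png",sc[:,:,::-1])
f=lambda i,w:cv2.resize(i[w[0]:w[1],w[2]:w[3]],(390,420),interpolation=cv2.INTER_CUBIC)
cv2.imwrite("pics/v10.png",np.hstack([f(im,(140,260,185,297)),f(sc,(180,300,260,372))])[:,:,::-1])
```

```text
181 207.6961325966851 200.41436464088397
[236.7 189.6] [202.4 202.5]
```

The side view's orange centroid has moved from x=242 to 208, where the model for fully out predicts about 202–207, so the tray is out. Now back to punch a.

Emit:
jog_arm(travel=[[-0.5,5,0],[-1,10,0],[-1.5,15,0],[-2,20,0],[-2.5,25,0],[-2.7,29.7,0],[-2.7,29.7,0],[-2.7,29.7,0]], angular=[[0,0,0],[0,0,0],[0,0,0],[0,0,0],[0,0,0],[0,0,0],[0,0,0],[0,0,0]], jaw=[4.5,5,5,5,5,5,5,5])

```text
time_s: 18.2
eef_pos: [535.7, -197.6, 187.9]
eef_rot: [-3.141, 0.001, -0.135]
contact_force: [-0.3, -0.1, 0.8]
grip_width: 50.0
grip_force: 0.0
```

Run:
```python
from h import *
np.set_printoptions(precision=2,suppress=True)
c=get_calibration("wrist");im=capture("wrist");e=arm.sense()['eef_pos'];print(e)
cv2.imwrite("pics/w6.png",im[:,:,::-1])
h=cv2.cvtColor(im,cv2.COLOR_RGB2HSV);g=cv2.GaussianBlur(cv2.cvtColor(im,cv2.COLOR_RGB2GRAY),(5,5),0)
m=cv2.inRange(h,(8,70,95),(22,255,255));m=cv2.morphologyEx(m,cv2.MORPH_OPEN,np.ones((5,5)))
n,l,st,ce=cv2.connectedComponentsWithStats(m)
for i in range(1,n):
    if 200<st[i,4]<6000:p=onz("wrist",ce[i],57,c);print(st[i],ce[i],p,totool(p))
print(proj("wrist",np.array([535.7,-197.8,57]),c))
```

```text
[ 536.   -196.74  188.02]
[ 83  52  24  27 496] [94.48 65.46] [671.64 -61.35  57.  ] [ 11.65 -15.21  13.11]
[259 187  28  26 605] [272.42 199.33] [ 535.22 -194.99   57.  ] [-0.1  -0.15 13.1 ]
[112 188  26  26 558] [124.51 200.65] [552.95 -54.19  57.  ] [ -0.21 -14.34  13.12]
[186 188  27  26 574] [199.1  200.11] [ 543.88 -125.22   57.  ] [-0.17 -7.18 13.11]
[412 234  32  28 439] [427.63 247.08] [ 465.35 -342.55   57.  ] [-5.06 15.4  13.09]
[275.27 198.46]
```

View pics/w6.png

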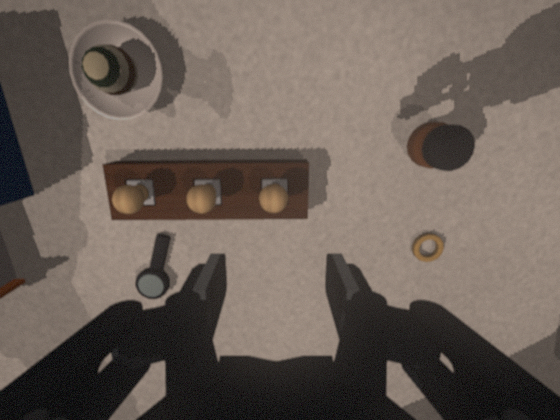

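The wrist view shows ball a at (274,198), centred between the fingers (midpoint column 276), with the other two punches undisturbed. I'll descend.

Emit:
jog_arm(travel=[[-0.1,0,4],[-0.1,0,8],[-0.1,0,12],[-0.1,0,14],[-0.1,0,15],[-0.1,0,15.4],[-0.1,0,15.4]], angular=[[0,0,0],[0,0,0],[0,0,0],[0,0,0],[0,0,0],[0,0,0],[0,0,0]], jaw=[5,5,5,5,5,5,5])

```text
time_s: 19.12
eef_pos: [535.4, -197.8, 34.9]
eef_rot: [3.142, -0.001, -0.135]
contact_force: [0.1, 0.4, 0.0]
grip_width: 50.1
grip_force: 0.0
```

Emit:
jog_arm(travel=[[0,0,0.15],[0,0,0.3],[0,0,0.45],[0,0,0.45]], angular=[[0,0,0],[0,0,0],[0,0,0],[0,0,0]], jaw=[5,5,5,5])

```text
time_s: 19.62
eef_pos: [534.7, -198.1, 29.6]
eef_rot: [-3.141, 0.0, -0.135]
contact_force: [-0.9, 0.6, -0.7]
grip_width: 49.7
grip_force: 0.0
```

Emit:
jog_arm(travel=[[0,0,0.15],[0,0,0.15],[0,0,0.15],[0,0,0.15],[0,0,0.15],[0,0,0.15]], angular=[[0,0,0],[0,0,0],[0,0,0],[0,0,0],[0,0,0],[0,0,0]], jaw=[4,3.2,2,1.5,1.5,1.5])

```text
time_s: 20.38
eef_pos: [534.9, -198.1, 28.4]
eef_rot: [-3.142, -0.0, -0.135]
contact_force: [-1.5, 0.8, 3.4]
grip_width: 25.1
grip_force: 58.7
```

Width is 25.1 on a 28 mm ball, so the contact is off the equator. I'll reopen, go 5 mm lower and close again to compare.

Emit:
jog_arm(travel=[[0,0,0],[0,0,0],[0,0,0.2],[0,0,0.4],[0,0,0.5],[0,0,0.5]], angular=[[0,0,0],[0,0,0],[0,0,0],[0,0,0],[0,0,0],[0,0,0]], jaw=[3,3.6,3.6,3.6,3.6,3.6])

```text
time_s: 21.12
eef_pos: [534.8, -198.0, 23.1]
eef_rot: [-3.141, 0.0, -0.135]
contact_force: [0.5, 0.4, 0.5]
grip_width: 36.1
grip_force: 0.0
```

Emit:
jog_arm(travel=[[0,0,0],[0,0,0],[0,0,0],[0,0,0],[0,0,0]], angular=[[0,0,0],[0,0,0],[0,0,0],[0,0,0],[0,0,0]], jaw=[2.8,2.2,1.5,1.5,1.5])

```text
time_s: 21.75
eef_pos: [535.0, -198.1, 23.5]
eef_rot: [3.142, -0.0, -0.135]
contact_force: [-1.6, 1.4, 4.8]
grip_width: 25.2
grip_force: 58.7
```

The width is the same at both heights, so the pads span the equator and the grip is firm. I'll lift straight up.

Emit:
jog_arm(travel=[[0,0,-0.3],[0,0,-0.8],[0,0,-1.4],[0,0,-2],[0,0,-2.6],[0,0,-3.2],[0,0,-3.8],[0,0,-3.8]], angular=[[0,0,0],[0,0,0],[0,0,0],[0,0,0],[0,0,0],[0,0,0],[0,0,0],[0,0,0]], jaw=[1.5,1.5,1.5,1.5,1.5,1.5,1.5,1.5])

```text
time_s: 22.75
eef_pos: [535.2, -198.2, 61.9]
eef_rot: [3.141, -0.001, -0.135]
contact_force: [0.3, -0.3, -1.8]
grip_width: 25.4
grip_force: 58.9
```

The wrist carries 1.8 N, the punch's weight, so it is held. I'll carry it high to the tray.

Emit:
jog_arm(travel=[[0,0,-3],[0,0,-6],[-0.2,-1.5,-8.8],[-0.7,-4.5,-8.8],[-1.3,-8,-8.8],[-1.9,-11.5,-8.8],[-2.5,-15,-8.8],[-3.1,-18.5,-8.8]], angular=[[0,0,0],[0,0,0],[0,0,0],[0,0,0],[0,0,0],[0,0,0],[0,0,0],[0,0,0]], jaw=[1.5,1.5,1.5,1.5,1.5,1.5,1.5,1.5])

```text
time_s: 23.75
eef_pos: [528.7, -9.5, 149.1]
eef_rot: [3.142, 0.0, -0.135]
contact_force: [0.8, -0.5, -1.6]
grip_width: 25.2
grip_force: 59.2
```

Emit:
jog_arm(travel=[[-0.6,-3.5,0],[-1.2,-7,0],[-1.8,-10.5,0],[-2.4,-14,0],[-2.8,-17,0],[-3,-18.5,0],[-3,-18.5,0],[-3,-18.5,0]], angular=[[0,0,0],[0,0,0],[0,0,0],[0,0,0],[0,0,0],[0,0,0],[0,0,0],[0,0,0]], jaw=[1.5,1.5,1.5,1.5,1.5,1.5,1.5,1.5])

```text
time_s: 24.75
eef_pos: [524.6, 175.0, 149.0]
eef_rot: [3.141, 0.0, -0.137]
contact_force: [-0.0, 0.2, -1.9]
grip_width: 25.0
grip_force: 59.2
```

Run:
```python
from h import *
np.set_printoptions(precision=2,suppress=True)
c=get_calibration("wrist");im=capture("wrist");s=arm.sense();print(s['eef_pos'],s['contact_force'],s['grip_width'],totool([525,176.6,31.5]))
cv2.imwrite("pics/w7.png",im[:,:,::-1])
h=cv2.cvtColor(im,cv2.COLOR_RGB2HSV);m=cv2.inRange(h,(5,190,80),(17,255,255))
n,l,st,ce=cv2.connectedComponentsWithStats(m)
for i in range(1,n):
    if st[i,4]>60:print(st[i],ce[i])
u=np.array([.9976,-.07,0]);v=np.array([.07,.9976,0]);T=np.array([525,176.6,0])
for k,p in dict(grip=T-82*u+[0,0,68],panel_top=T-58*u+[0,0,70],corL=T-58*u+56*v+[0,0,70],corR=T-58*u-56*v+[0,0,70]).items():print(k,proj("wrist",p,c))
# the orange seen from the fixed cameras, against the model of the open front
for nm in("side","scene"):
    q=capture(nm);h=cv2.cvtColor(q,cv2.COLOR_RGB2HSV);m=cv2.inRange(h,(5,180,70),(17,255,255));y,x=np.nonzero(m[150:260,150:400]);print(nm,len(x),x.mean()+150,y.mean()+150,proj(nm,T-82*u+[0,0,58]),proj(nm,T-60*u+[0,0,40]))
```

```text
[524.63 174.87 149.06] [ 0.09 -0.06 -2.64] 25.090842659768157 [ 0.01 -0.19 11.76]
grip [279.09 302.87]
panel_top [277.33 279.58]
corL [211.72 283.54]
corR [343.45 275.59]
side 247 209.76923076923077 203.40080971659918 [202.37 202.51] [210.99 204.59]
scene 277 351.16967509025267 220.5451263537906 [368.45 220.95] [361.19 231.7 ]
```

The positions agree with the model. I'll lower into the tray.

Emit:
jog_arm(travel=[[0,-0.1,2.5],[0,-0.1,5],[0,-0.1,7.5],[0,-0.1,9.5],[0,-0.1,10.5],[0,-0.1,11.1],[0,-0.1,11.3],[0,-0.1,11.3]], angular=[[0,0,0],[0,0,0],[0,0,0],[0,0,0],[0,0,0],[0,0,0],[0,0,0],[0,0,0]], jaw=[1.5,1.5,1.5,1.5,1.5,1.5,1.5,1.5])

```text
time_s: 25.9
eef_pos: [524.7, 177.9, 36.8]
eef_rot: [-3.141, -0.001, -0.135]
contact_force: [-0.2, 0.0, -1.5]
grip_width: 25.2
grip_force: 59.2
```

Emit:
jog_arm(travel=[[0,0,0.1],[0,0,0.2],[0,0,0.3],[0,0,0.3]], angular=[[0,0,0],[0,0,0],[0,0,0],[0,0,0]], jaw=[1.5,1.5,1.5,1.5])

```text
time_s: 26.4
eef_pos: [524.3, 177.7, 33.2]
eef_rot: [3.142, 0.0, -0.135]
contact_force: [-0.6, 0.0, -2.3]
grip_width: 25.3
grip_force: 59.2
```

Emit:
jog_arm(travel=[[0,0,0.08],[0,0,0.15],[0,0,0.15]], angular=[[0,0,0],[0,0,0],[0,0,0]], jaw=[1.5,1.5,1.5])

```text
time_s: 26.78
eef_pos: [524.5, 178.1, 31.9]
eef_rot: [-3.141, -0.0, -0.135]
contact_force: [-0.1, 0.2, -0.1]
grip_width: 25.4
grip_force: 59.3
```

Emit:
jog_arm(travel=[[0,0,0.05],[0,0,0.1],[0,0,0.1]], angular=[[0,0,0],[0,0,0],[0,0,0]], jaw=[1.5,1.5,1.5])

```text
time_s: 27.15
eef_pos: [524.9, 178.7, 31.5]
eef_rot: [-3.14, -0.001, -0.135]
contact_force: [-1.2, 2.1, 5.0]
grip_width: 25.2
grip_force: 59.7
```

It is standing on the floor (5 N of support). I'll release and rise.

Emit:
jog_arm(travel=[[0,0,-0.1],[0,0,-0.1],[0,0,-0.1],[0,0,-0.1],[0,0,-0.1],[0,0,-2],[0,0,-5],[0,0,-9]], angular=[[0,0,0],[0,0,0],[0,0,0],[0,0,0],[0,0,0],[0,0,0],[0,0,0],[0,0,0]], jaw=[2,2.8,3.5,4.5,5,5,5,5])

```text
time_s: 28.15
eef_pos: [523.9, 177.7, 122.4]
eef_rot: [3.142, 0.001, -0.135]
contact_force: [0.4, 0.1, -0.3]
grip_width: 50.0
grip_force: 0.0
```

Run:
```python
from h import *
np.set_printoptions(precision=2,suppress=True)
c=get_calibration("wrist");im=capture("wrist");s=arm.sense();print(s['eef_pos'],s['contact_force'],s['grip_width'])
cv2.imwrite("pics/w8.png",im[:,:,::-1])
for nm,i in(("wrist",im),("side",capture("side")),("scene",capture("scene"))):
    b=proj(nm,np.array([524.5,178,65]),c if nm=="wrist" else None);h=cv2.cvtColor(i,cv2.COLOR_RGB2HSV);m=cv2.inRange(h,(8,70,95),(22,185,255))
    n,l,st,ce=cv2.connectedComponentsWithStats(m);print(nm,b)
    for k in range(1,n):
        if st[k,4]>40 and np.linalg.norm(ce[k]-b)<60:print("  ",st[k],ce[k],onz(nm,ce[k],65,c if nm=="wrist" else None))
```

```text
[526.87 179.27 128.65] [2.05 0.45 4.95] 49.94290925493765
wrist [274.25 222.8 ]
   [254 205  34  36 939] [270.75 222.52] [525.05 180.49  65.  ]
side [230.07 189.12]
   [225 183  10   7  51] [228.94 185.94] [529.04 191.13  65.  ]
   [198 184  24  34 131] [206.27 198.52] [455.65 182.47  65.  ]
scene [346.09 239.17]
   [369 218  17  38  83] [379.02 235.65] [470.92 224.74  65.  ]
   [342 234  11  17 110] [347.6  240.41] [525.24 182.31  65.  ]
```

Ball a stands upright at about (525,180) in the wrist and scene views. Next I'll close the jaws, go in front of the grip block and turn to the caddy's yaw.

Emit:
jog_arm(travel=[[-1,0.1,-0.5],[-4,0.4,-0.5],[-7.5,0.7,-0.5],[-10.8,1,-0.5],[-10.8,1,-0.5],[-10.8,1,-0.5],[-10.8,1,-0.5]], angular=[[0,0,0],[0,0,-0.03],[0,0,-0.065],[0,0,-0.065],[0,0,-0.065],[0,0,-0.065],[0,0,-0.065]], jaw=[5,4,2,0,0,0,0])

```text
time_s: 29.18
eef_pos: [416.5, 182.2, 125.6]
eef_rot: [-3.141, 0.0, -0.071]
contact_force: [0.3, -0.6, -0.7]
grip_width: -0.3
grip_force: 0.0
```

Run:
```python
from h import *
np.set_printoptions(precision=2,suppress=True)
c=get_calibration("wrist");im=capture("wrist");s=arm.sense();print(s['eef_pos'],s['eef_rot'],s['contact_force'],s['grip_width'])
cv2.imwrite("pics/w9.png",im[:,:,::-1])
h=cv2.cvtColor(im,cv2.COLOR_RGB2HSV);m=cv2.inRange(h,(5,180,70),(17,255,255))
n,l,st,ce=cv2.connectedComponentsWithStats(m)
for k in range(1,n):
    if st[k,4]>60:
        x,y,w,hh=st[k,:4];print(st[k],onz("wrist",(x,y+hh/2),69,c),onz("wrist",(x+w,y+hh/2),69,c))
        q=l==k;print("bottom rows per col",[(cc,np.nonzero(q[:,cc])[0].min(),np.nonzero(q[:,cc])[0].max()) for cc in range(x+3,x+w,max(1,w//10))])
print(proj("wrist",np.array([443.3,182.4,68]),c))
```

```text
[416.49 182.28 125.6 ] [-3.14  0.   -0.07] [ 0.26  0.51 -0.41] 0.24423836089790144
[271.8  187.34]
```

Run:
```python
from h import *
np.set_printoptions(precision=1,suppress=True)
im=cv2.imread("pics/w9.png");h=cv2.cvtColor(im,cv2.COLOR_BGR2HSV);c=get_calibration("wrist")
for col in(190,215,240,271,300,330):print(col,[tuple(int(a) for a in h[r,col]) for r in range(130,262,6)])
m=cv2.inRange(h,(0,120,40),(20,255,255));n,l,st,ce=cv2.connectedComponentsWithStats(m)
for k in range(1,n):
    if st[k,4]>150:print(st[k],ce[k])
```

```text
190 [(14, 47, 124), (12, 45, 126), (14, 44, 122), (12, 44, 127), (10, 46, 123), (12, 46, 123), (15, 45, 124), (13, 47, 125), (13, 48, 121), (14, 45, 124), (13, 44, 122), (14, 46, 127), (11, 48, 128), (10, 44, 123), (15, 46, 122), (13, 47, 125), (12, 41, 125), (14, 44, 123), (15, 48, 127), (13, 42, 127), (12, 44, 133), (12, 47, 142)]
215 [(11, 43, 129), (13, 44, 134), (12, 39, 131), (10, 146, 75), (10, 169, 127), (10, 161, 130), (9, 50, 122), (13, 44, 122), (14, 42, 121), (9, 43, 126), (12, 43, 118), (12, 47, 125), (12, 44, 128), (15, 49, 125), (11, 43, 124), (14, 40, 126), (13, 42, 128), (12, 46, 123), (13, 48, 123), (14, 40, 120), (13, 46, 128), (13, 47, 126)]
240 [(9, 40, 83), (16, 44, 76), (9, 39, 84), (10, 139, 77), (10, 169, 130), (10, 164, 126), (10, 156, 136), (9, 140, 135), (8, 121, 135), (9, 108, 120), (11, 50, 127), (14, 50, 123), (15, 45, 124), (12, 48, 122), (11, 45, 124), (14, 41, 123), (15, 47, 131), (12, 47, 125), (12, 51, 126), (14, 42, 121), (13, 43, 124), (10, 48, 123)]
271 [(10, 44, 87), (11, 52, 83), (10, 46, 84), (8, 150, 75), (11, 171, 130), (10, 175, 121), (10,
[... 324 characters left out ...]
 134), (10, 172, 156), (10, 171, 161), (11, 176, 155), (10, 166, 158), (12, 53, 140), (13, 50, 144), (14, 48, 142), (12, 44, 127), (14, 43, 126), (15, 53, 125), (14, 48, 123), (12, 45, 124), (13, 37, 130), (14, 39, 131), (14, 44, 127), (13, 43, 126)]
330 [(10, 47, 65), (14, 47, 82), (11, 47, 76), (9, 131, 80), (10, 168, 153), (9, 109, 136), (14, 46, 143), (12, 44, 144), (11, 50, 148), (11, 47, 137), (12, 49, 141), (12, 43, 137), (13, 45, 141), (12, 50, 142), (12, 46, 138), (15, 40, 141), (13, 46, 149), (12, 48, 142), (10, 41, 143), (13, 47, 145), (14, 47, 142), (15, 43, 143)]
[536   0  24  44 442] [551.5  22.6]
[ 194  144  163   45 4331] [274.6 162.8]
[   9  153   60   86 2009] [ 38.6 195.4]
```

The grip's front edge is at row 187, exactly as predicted, with the panel centred at column 275. I'll descend and advance to contact.

Emit:
jog_arm(travel=[[0,0,3],[0,0,6],[0,0,9.1],[0,0,9.1],[0.8,0,9.1],[1.4,0,9.1],[1.7,0,9.1],[1.7,0,9.1]], angular=[[0,0,0],[0,0,0],[0,0,0],[0,0,0],[0,0,0],[0,0,0],[0,0,0],[0,0,0]], jaw=[0,0,0,0,0,0,0,0])

```text
time_s: 30.22
eef_pos: [433.5, 181.2, 35.2]
eef_rot: [-3.141, -0.001, -0.071]
contact_force: [-0.5, -0.2, 0.7]
grip_width: 0.1
grip_force: 0.1
```

Emit:
jog_arm(travel=[[0.3,0,0],[0.8,0,0],[1.5,0,0],[2.3,0,0],[3.2,0,0],[4.1,0,0],[5,0,0],[5,0,0]], angular=[[0,0,0],[0,0,0],[0,0,0],[0,0,0],[0,0,0],[0,0,0],[0,0,0],[0,0,0]], jaw=[0,0,0,0,0,0,0,0])

```text
time_s: 31.22
eef_pos: [483.6, 177.4, 34.6]
eef_rot: [-3.141, -0.0, -0.071]
contact_force: [-2.1, 0.5, 1.5]
grip_width: -0.0
grip_force: 0.9
```

Emit:
jog_arm(travel=[[0.3,0,0],[0.9,0,0],[1.7,0,0],[2.5,0,0],[3.3,0,0],[4,0,0],[4.3,0,0],[4.3,0,0]], angular=[[0,0,0],[0,0,0],[0,0,0],[0,0,0],[0,0,0],[0,0,0],[0,0,0],[0,0,0]], jaw=[0,0,0,0,0,0,0,0])

```text
time_s: 32.22
eef_pos: [526.0, 174.8, 34.6]
eef_rot: [-3.141, 0.0, -0.07]
contact_force: [-4.0, 1.2, 0.2]
grip_width: 0.2
grip_force: 1.6
```

Emit:
jog_arm(travel=[[0.1,0,0],[0.2,0,0],[0.3,0,0],[0.3,0,0]], angular=[[0,0,0],[0,0,0],[0,0,0],[0,0,0]], jaw=[0,0,0,0])

```text
time_s: 32.72
eef_pos: [528.7, 174.6, 34.7]
eef_rot: [-3.141, 0.0, -0.07]
contact_force: [-3.2, 2.0, -0.7]
grip_width: 0.2
grip_force: 1.8
```

Emit:
jog_arm(travel=[[0.1,0,0],[0.2,0,0],[0.3,0,0],[0.3,0,0]], angular=[[0,0,0],[0,0,0],[0,0,0],[0,0,0]], jaw=[0,0,0,0])

```text
time_s: 33.22
eef_pos: [531.8, 174.3, 34.7]
eef_rot: [-3.141, -0.0, -0.07]
contact_force: [-4.2, 2.1, -1.3]
grip_width: 0.2
grip_force: 1.7
```

Emit:
jog_arm(travel=[[0.1,0,0],[0.2,0,0],[0.2,0,0]], angular=[[0,0,0],[0,0,0],[0,0,0]], jaw=[0,0,0])

```text
time_s: 33.6
eef_pos: [533.6, 174.2, 34.7]
eef_rot: [-3.142, 0.0, -0.07]
contact_force: [-4.0, 2.6, -0.8]
grip_width: -0.0
grip_force: 2.2
```

Emit:
jog_arm(travel=[[0.1,0,0],[0.2,0,0],[0.2,0,0]], angular=[[0,0,0],[0,0,0],[0,0,0]], jaw=[0,0,0])

```text
time_s: 33.98
eef_pos: [533.9, 174.2, 34.6]
eef_rot: [3.141, 0.003, -0.069]
contact_force: [-11.8, 2.0, 5.8]
grip_width: -0.0
grip_force: 6.0
```

Emit:
jog_arm(travel=[[0.1,0,0],[0.15,0,0],[0.15,0,0]], angular=[[0,0,0],[0,0,0],[0,0,0]], jaw=[0,0,0])

```text
time_s: 34.35
eef_pos: [534.0, 174.2, 34.6]
eef_rot: [3.14, 0.005, -0.069]
contact_force: [-17.6, -0.0, 11.6]
grip_width: 0.3
grip_force: 8.9
```

At the stop (force rising sharply). I'll back off slowly and check that it stays shut.

Emit:
jog_arm(travel=[[-0.3,0,0],[-0.6,0,0],[-1.2,0,0],[-2.5,0,0],[-5,0,0],[-8,0,0],[-8,0,0],[-8,0,-5]], angular=[[0,0,0],[0,0,0],[0,0,0],[0,0,0],[0,0,0],[0,0,0],[0,0,0],[0,0,0]], jaw=[0,0,0,0,0,0,0,0])

```text
time_s: 35.35
eef_pos: [455.4, 177.8, 82.8]
eef_rot: [3.139, 0.005, -0.071]
contact_force: [1.1, -0.1, 0.3]
grip_width: -0.1
grip_force: 0.0
```

Emit:
jog_arm(travel=[[0,0,-5],[0,0,-8],[0,0,-8]], angular=[[0,0,0],[0,0,0],[0,0,0]], jaw=[0,0,0])

```text
time_s: 35.72
eef_pos: [459.8, 179.8, 167.7]
eef_rot: [-3.14, -0.006, -0.071]
contact_force: [1.3, 0.5, -0.1]
grip_width: 0.2
grip_force: 0.0
```

Run:
```python
from h import *
np.set_printoptions(precision=1,suppress=True)
s=arm.sense();print(s['eef_pos'],s['contact_force'])
u=np.array([.9976,-.07,0]);B=np.array([525,180,0])+100*u
for nm in("side","scene","wrist"):
    c=get_calibration(nm);i=capture(nm);cv2.imwrite(f"pics/end_{nm}.png",i[:,:,::-1]);h=cv2.cvtColor(i,cv2.COLOR_RGB2HSV)
    m=cv2.inRange(h,(7,190,80),(16,255,255));y,x=np.nonzero(m[120:260,120:270])
    if nm=="side":print("orange",len(x),x.mean()+120,y.mean()+120,"(home was 242.1 187.3)")
    b=proj(nm,B+[0,0,65],c);t=proj(nm,B+[0,0,13],c);print(nm,"ball at",b,"foot",t)
    m=cv2.inRange(h,(8,35,60),(25,255,255));n,l,st,ce=cv2.connectedComponentsWithStats(m)
    for k in range(1,n):
        if 25<st[k,4]<3000 and np.linalg.norm(ce[k]-b)<45:print("  ",st[k],ce[k],onz(nm,ce[k],65,c))
```

```text
[459.8 179.8 167.7] [ 1.3  0.5 -0.1]
orange 250 242.524 187.928 (home was 242.1 187.3)
side ball at [262.2 176. ] foot [262.8 190.5]
scene ball at [315.  267.2] foot [313.3 282.4]
wrist ball at [266.5 -20. ] foot [268.2   6.3]
```

The tray is home and stays shut. I'll check the punch through the clear roof by differencing against the first pictures.

Run:
```python
from h import *
np.set_printoptions(precision=1,suppress=True)
a=cv2.imread("pics/scene0.png").astype(int);b=cv2.imread("pics/end_scene.png").astype(int)
d=b-a;g=np.abs(d).sum(2);w=g[250:295,290:340]
for r in range(0,45,2):print(250+r,''.join('#' if v>60 else '+' if v>30 else '.' for v in w[r]))
# red-minus-blue change marks the wood handle
rb=(d[:,:,2]-d[:,:,0])[250:295,290:340];y,x=np.nonzero(rb>15);print(len(x),x.mean()+290,y.mean()+250,y.min()+250,y.max()+250,x.min()+290,x.max()+290)
# sound / missing punches along the row
for X in([535.5,-198,57],[545,-127.5,57],[554.4,-58,57]):
    p=np.round(proj("side",np.array(X))).astype(int);sa=cv2.imread("pics/side0.png")[p[1]-6:p[1]+7,p[0]-6:p[0]+7].astype(int);sb=cv2.imread("pics/end_side.png")[p[1]-6:p[1]+7,p[0]-6:p[0]+7].astype(int);print(X,np.abs(sa-sb).mean())
```

```text
250 ..................................................
252 ..................................................
254 ..................................................
256 ..................................................
258 ..................................................
260 ..................................................
262 ..................................................
264 ....................+#++..........................
266 .....................++##++.......................
268 ........................++++++....................
270 ..........................+++#+...................
272 ............................++....................
274 ............................+.....................
276 ..................................................
278 ..................................................
280 ..................................................
282 ..................................................
284 ..................................................
286 ..................................................
288 ..................................................
290 ..................................................
292 ..................................................
294 ..................................................<stdin>:7: RuntimeWarning: Mean of empty slice.
  ret = ret.dtype.type(ret / rcount)
Traceback (most recent call last):
ValueError: zero-size array to reduction operation minimum which has no identity
```

Run:
```python
from h import *
np.set_printoptions(precision=1,suppress=True,linewidth=200)
def show(n,r0,r1,c0,c1):
    a=cv2.imread(f"pics/{n}0.png").astype(int);b=cv2.imread(f"pics/end_{n}.png").astype(int);g=np.abs(b-a).sum(2)[r0:r1,c0:c1]
    print(n)
    for r in range(0,r1-r0,2):print(r0+r,''.join('#' if v>60 else '+' if v>25 else '.' for v in g[r]))
show("scene",222,310,270,360)
show("side",150,200,235,310)
for n,p in(("scene",(313,268)),("scene",(318,270)),("scene",(300,275))):
    print(p,cv2.imread(f"pics/{n}0.png")[p[1],p[0]],cv2.imread(f"pics/end_{n}.png")[p[1],p[0]])
```

```text
scene
222 ######################+...........++++++++++++++++++++++++++++++++++++++++++++++++++++++..
224 ..#################+.................+++++++++++++++++++++++++++++++++++++++++++++++++++..
226 ++.###########+........................+++++++++++++++++++++++++++++++++++++++++++++++++..
228 +++.+######+..............................+++++++++++++++++++++++++++++++++++++++++++++..+
230 +++++......................................++++++++++++++++++++++++++++++++++++++++++++..+
232 +++++++++.................................+++++++++++++++++++++++++++++++++++++++++++++..+
234 ++++++....................................++++++++++++++++++++++++++++++++++++++++++++..++
236 +++.......................................+.+++++++++++++++++++++++++++++++++++++++++++..+
238 ..............................................+...++++++++++...+++++++++++++++++++++++..++
240 ....................................................+.+++++.+++....+++++++++++++++++++..++
242 ...................................................+++++++++.++++...++++++++++++++++++..++
244 .............................................
[... 4507 characters left out ...]
.......................
186 ...........................................................................
188 ...........................................................................
190 ...........................................................................
192 +..........................................................................
194 +..........................................................................
196 ...........................................................................
198 ...+.......................................................................
(313, 268) [118 112  98] [104 104  92]
(318, 270) [126 121 107] [103 102  91]
(300, 275) [105  99  84] [114 107  91]
```

Run:
```python
from h import *
np.set_printoptions(precision=1,suppress=True)
r={}
for n,(r0,r1,c0,c1) in dict(scene=(260,278,306,324),side=(166,180,255,270)).items():
    a=cv2.GaussianBlur(cv2.imread(f"pics/{n}0.png").astype(np.float32),(3,3),0);b=cv2.GaussianBlur(cv2.imread(f"pics/end_{n}.png").astype(np.float32),(3,3),0);d=(b-a)[r0:r1,c0:c1]
    d=np.abs(d-np.median(d.reshape(-1,3),0)).sum(2);d[d<14]=0;y,x=np.nonzero(d);r[n]=(np.average(x,weights=d[y,x])+c0,np.average(y,weights=d[y,x])+r0);print(n,len(x),r[n],y.min()+r0,y.max()+r0,x.min()+c0,x.max()+c0)
print(tri(r["scene"],r["side"]))
print("reference, same ball when the tray was open:",tri((347.6,240.4),(228.9,185.9)))
```

```text
scene 170 (np.float64(314.90207662012176), np.float64(267.1131591734438)) 260 275 306 323
side 23 (np.float64(261.9343527957986), np.float64(173.04989187519308)) 171 179 259 264
[627.8 176.2  71.5]
reference, same ball when the tray was open: [527.3 184.9  69.5]
```

The head sits at the same height as when the tray was open, 100 mm further in, so the punch is upright. I'll hand in.

```bash
python3 -c "
from cell import *
print(finish_job())"
```

```text
the job is handed in; nothing more can be done
None
```

I rocked punch a (the one at the -y end of the row, and the loose one) both ways twice, released the tray, stood the punch upright in it and pushed the tray shut, then handed the job in at about 36 s; the final image check agrees with the punch upright and the tray shut, but no verdict came back.

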